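Take the last slide tray out of the dryer and square the pile in the magazine

TASK

Get the tray magazine ready for the slide scanner: tip up the open end of the slide tray in the dryer to clear the lip, draw it out endwise from under the hood, and lay it gently on the two trays in the magazine. Then push the pile of three square, flush against the fence and the end stop, and slide the end plate up until it touches the trays. Keep every tray roughly level so that no slides fall out, do not knock over the stain bottles, and leave everything released.

Things in the scene. Friction and masses are not known exactly. Their poses are not given: they have to be found in the camera images.
- tray_a: slide tray in the dryer: shallow open blue plastic tray with four glass slides fixed in it, 170 x 62 x 12 mm (y, x, z), about 0.08 kg, symmetrical; origin at the centre of its underside, y along its length, z up. Its -y end lies at the dryer's lip and sticks 60 to 71 mm out of the hood, its +y end is under the hood. It can be gripped across its 62 mm width.
- tray_a_front (a point): middle of the bottom edge of tray_a's -y end, the end at the dryer's lip
- tray_a_rear (a point): middle of the bottom edge of tray_a's +y end, the end under the hood
- tray_b: same kind of tray (170 x 62 x 12 mm, origin centre of underside, y along its length), the lower one in the magazine, lying askew on its base
- tray_c: same kind of tray, lying askew on top of tray_b. Pushing the skewed pile of three square against the fence takes up to about 12 N.
- dryer: slide dryer, fixed: white housing 206 x 112 mm (y, x) with a hot plate, plate top z = 24 mm, on which the tray lies; origin on the bench. Its open end faces its own -y. A clear hood covers y = -30 to 90 mm (top z = 62 mm, side walls' inner faces x = +-44 mm, rear wall y = 86 mm). In front of the hood the plate is open at the tray's sides.
- dryer_lip (a point): middle of the top edge of the steel lip across the dryer's open end: dryer y = -104 to -100 mm, 9 mm over the plate (z = 33 mm)
- dryer_mouth (a point): underside of the sloping hood roof, middle of the mouth (dryer y = -30 mm): 34 mm over the plate here, 18 mm at the rear wall. So the covered end of a tray can rise only 6 mm, but the tray can be tipped up by its open end (0.06 to 0.13 rad) and drawn out towards dryer -y; it can be lifted away once its rear end is past the mouth.
- magazine: tray magazine, fixed: aluminium base, x from -57 to 47 mm, y from -134 to 134 mm, top z = 8 mm; origin on the bench. Fence on its +x side: two uprights, inner faces x = 31 mm, top z = 42 mm, at y = -123 to -87 and 5 to 41 mm, a sill up to z = 16 mm between. End stop at its -y end: inner face y = -126 mm, top z = 42 mm. Its -x side is open.
- magazine_home (a point): centre of the lowest tray's underside when it is home (magazine x = 0, y = -41, z = 8 mm). A home tray touches both uprights and the end stop, its length along magazine y; the trays of the pile lie at z = 8, 20 and 32 mm.
- end_plate (a joint): sliding end plate of the magazine at its +y end (black, 52 mm wide, 5 mm thick, z = 9 to 49 mm): m travelled towards the end stop (magazine -y). At 0 its inner face is at magazine y = 89 mm; it touches trays that are home at 0.045; range 0 to 0.050. It stays where it is left; pushing it takes about 2 N, more with trays before it.
- end_plate_back (a point): middle of the end plate's outer face, 38 mm over the bench, where it can be pushed (outward is magazine +y). Outward of it a foot 23 mm long and 14 mm high with two gussets up to 31 mm high at its sides (magazine x = +-22 mm).
- stain_red: dropper bottle with red stain, black top, 39 mm wide, 112 mm tall, origin centre of underside; bystander
- stain_blue: dropper bottle with blue stain, red top, 39 mm wide, 116 mm tall; bystander
- acid_alcohol: amber-brown dropper bottle, black top, 39 mm wide, 108 mm tall; bystander

How it is judged:
By the outcome, as a careful person would: the job done as asked, in the order asked, and still so for the second after the job is handed in, with the robot touching nothing.
It also fails if it takes over 72 s, if anything falls off the work surface, if the arm or the gripper's body presses on something with over 40 N, if the wrist force passes 120 N, or if a joint passes its speed limit or range.

ROBOT

A 6-joint arm with a two-finger parallel gripper is mounted at the origin on a cart in front of the work surface, level with it; the furniture and walls round the work are solid. World frame = base frame: x ahead of the robot, y to its left, z up, the work surface at z = 0. Lengths are in mm, angles in rad, forces in N, time in s.
With the tool pointing down it reaches from about 325 to 925 mm from the base axis. Payload 3.1 kg.
Tool frame: the origin (TCP) lies midway between the tips of the shut fingers; the grasp point (between the pads) lies 19 mm behind it; z points along the fingers, y is the line along which they close (so a half turn about z gives the same grasp; the last joint's range is limited). The gripper opens to 85 mm and grips with 20 to 120 N. Pads are 22 mm wide; open, the fingers measure 114 mm over their backs; the gripper's body (76 mm by 85 mm) begins 54 mm behind the grasp point. The pads swing forward as they close: fully open they stand 13 mm farther back than shut.
Start: joints at [1.17, 0.217, 1.613, -0, 1.311, -0.112], TCP at [177.982, 599.134, 231.3] pointing down, gripper open.
Joint ranges: [-2.75, 2.75], [-0.78, 2.1], [0.31, 2.55], [-1.13, 4.27], [0.13, 2.63], [-2.58, 2.58]. Speed limits (rad/s): [2.79, 2.79, 3.14, 3.14, 3.14, 3.14].

INTERFACE

Orientations are given as a unit quaternion [w, x, y, z].
In Python, from station import manip gives the robot as it stands.
- The arm moves only by the tool step_arm, never from a script. Its arguments are lists of equal length, an entry for each row: "fingers": the opening, from -1 (shut) to 1 (fully open); "travel": the shift along the tool's x, y, z in cm, a list of three; "spin": the turn about the tool's z in degrees. In form: {"fingers": [fingers, ...], "travel": [[tx, ty, tz], ...], "spin": [spin, ...]}. A call has 1 to 5 rows; each row shifts and turns the commanded pose from where the row before left it, along the tool's axes as they then stand; what a row does not reach is not made up. A row lasts 1/12 s, in which the tool goes at most 41.7 mm and 7.16 degrees, less where a joint would pass 70% of its speed; a pose out of reach is approached as far as the arm can. A call with a gripper value outside its range is refused whole. The fingers move at their own pace and stop on an object; the grip force is fixed at half the most. Time passes only in rows, so rows that do not move let the fingers close. It gives the time, the measured TCP pose, the force, the opening and the grip force at its end, in the units of the state.
- manip.state(): the state, without advancing time (a new reading comes with each control period).
- manip.snapshot(name): name is "side" or "top"; returns (picture, depth): 400x640x3 uint8, red, green, blue; 400x640 float32, mm along the optical axis (not along the pixel's ray), 0 where there is no reading.
- manip.camera_info(name): a dict with "fx", "fy", "cx", "cy" (pixels), "R" (3x3) and "t" (3): a world point X has camera coordinates R X + t. Camera axes: x right, y down, z forward; pixel columns grow to the right and rows downward; lengths in mm; the calibration is good to about 2 mm. A picture is of the moment at which its call begins. camera_info takes no time and is no camera call.
- manip.hand_in(): hands the job in; it is judged then, once.
The state is a dict: "clock": time; "q": joint angles; "joint_vel": joint speeds; "joint_torque": joint torques, N m; "position": TCP position; "tcp_rot": TCP orientation; "ft_force": force on the tool from outside, world axes, zero at the start; "torque": the same for the moment, N m; "finger_gap": finger opening in mm; "grasp_force": force on a finger pad.
Only numpy, scipy, OpenCV 4.12 (cv2) and the standard library are available. Lean on these libraries where they do the work, as an engineer would, in place of code of your own. Each camera call takes 0.05 s, during which the arm holds its last target. There are 200 camera calls.

## Working session

There is one attempt and no reset: what is moved stays moved. The work goes in short steps, Python scripts to look and compute and a tool call to move; the robot and the scene stay as the last step left them, time stands still between calls to the robot, and variables do not carry over. Pictures are saved under pics/ and viewed, at most 14 in all, crops included, and the job is handed in when it is done.

Besides the shell and the picture viewer there is one more tool, called after "Emit:" by a JSON object that holds its "name" and its "arguments", one argument or row to a line. step_arm: Moves the arm, as the interface text tells. Its arguments: {"type":"object","properties":{"fingers":{"type":"array"},"travel":{"type":"array"},"spin":{"type":"array"}},"required":["fingers","travel","spin"]}

```bash
mkdir -p pics; cat > h.py <<'E'
import numpy as np, cv2
from station import manip
def K(n): return manip.camera_info(n)
def onplane(n,u,v,z):
    c=K(n);R=np.array(c["R"]);t=np.array(c["t"])
    d=R.T@np.array([(u-c["cx"])/c["fx"],(v-c["cy"])/c["fy"],1]);o=-R.T@t
    return o+d*(z-o[2])/d[2]
def cloud(n,dep):
    c=K(n);R=np.array(c["R"]);t=np.array(c["t"])
    v,u=np.mgrid[0:400,0:640]
    p=np.stack([(u-c["cx"])/c["fx"]*dep,(v-c["cy"])/c["fy"]*dep,dep],-1)
    return (p-t)@R
def proj(n,X):
    c=K(n);p=np.array(c["R"])@np.array(X)+np.array(c["t"]);return p[0]/p[2]*c["fx"]+c["cx"],p[1]/p[2]*c["fy"]+c["cy"]
E
python3 - <<'E'
from h import *
for n in("top","side"):
    p,d=manip.snapshot(n);cv2.imwrite(f"pics/{n}0.png",p[...,::-1]);np.save(f"pics/{n}0.npy",d)
    c=K(n);R=np.array(c["R"]);print(n,c["fx"],-R.T@np.array(c["t"]),R.round(3).tolist())
print(manip.state())
E
```

```text
top 375.7652790575658 [ 471.49132562   22.04489379 1201.63879716] [[-0.001, -1.0, -0.006], [-0.994, 0.001, -0.107], [0.107, 0.006, -0.994]]
side 407.8175986090034 [  27.18824379 -906.99169927  506.48413185] [[0.863, -0.506, -0.011], [-0.19, -0.302, -0.934], [0.469, 0.808, -0.357]]
{'clock': 0.1, 'q': array([ 1.16983082e+00,  2.17734474e-01,  1.61481461e+00,  1.57670826e-05,
        1.31130237e+00, -1.12224495e-01]), 'joint_vel': array([ 0.00027304, -0.00146248, -0.00379023,  0.00067879,  0.00010088,
       -0.00065829]), 'joint_torque': array([-6.13938173e-04, -3.98070252e+01, -3.04973102e+01, -1.16568835e-04,
        4.17369578e-03, -3.26416534e-05]), 'position': array([177.65836036, 598.43068144, 230.04288883]), 'tcp_rot': array([-2.93996837e-04,  1.43871431e-01,  9.89595744e-01, -1.09049063e-03]), 'ft_force': array([ 0.3879892 , -0.26508238, -0.42429509]), 'torque': array([-0.01842309, -0.01335013,  0.01937971]), 'grasp_force': 0.0, 'finger_gap': 85.34005453538279}
```

View pics/top0.png

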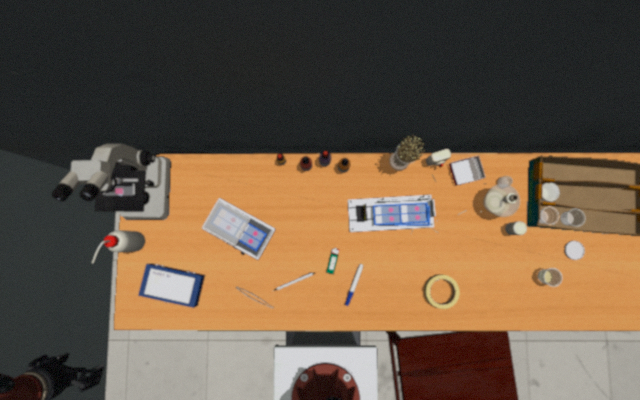

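View pics/side0.png

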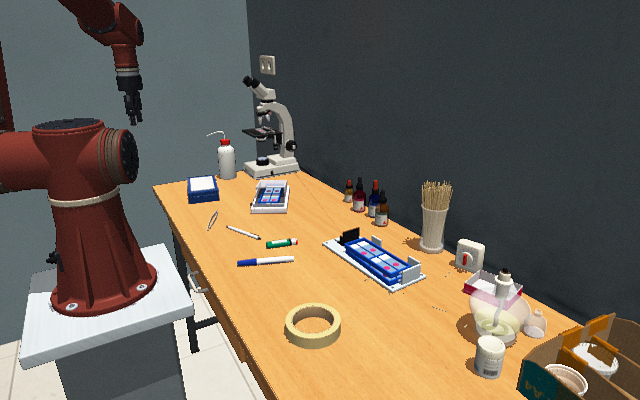

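The top view shows the dryer at about (238,228) and the magazine at (391,213), with the bottles at (280–345,160). In the side view the dryer is at (270,196) and the magazine at (375,260). I'll enlarge both.

```bash
python3 - <<'E'
from h import *
p=cv2.imread("pics/top0.png")
a=cv2.resize(p[190:270,190:290],None,fx=5,fy=5,interpolation=cv2.INTER_CUBIC)
b=cv2.resize(p[185:240,340:440],None,fx=5,fy=5,interpolation=cv2.INTER_CUBIC)
cv2.imwrite("pics/tcrop.png",cv2.resize(np.vstack([a,b]),None,fx=.88,fy=.88))
p=cv2.imread("pics/side0.png")
a=cv2.resize(p[170:220,240:300],None,fx=5,fy=5,interpolation=cv2.INTER_CUBIC)
b=cv2.resize(p[220:292,318:430],None,fx=5,fy=5,interpolation=cv2.INTER_CUBIC)
c=np.zeros((250+360,560,3),np.uint8);c[:250,:300]=a;c[250:]=b
cv2.imwrite("pics/scrop.png",cv2.resize(c,None,fx=.98,fy=.98))
E
```

```text
(no output)
```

View pics/tcrop.png

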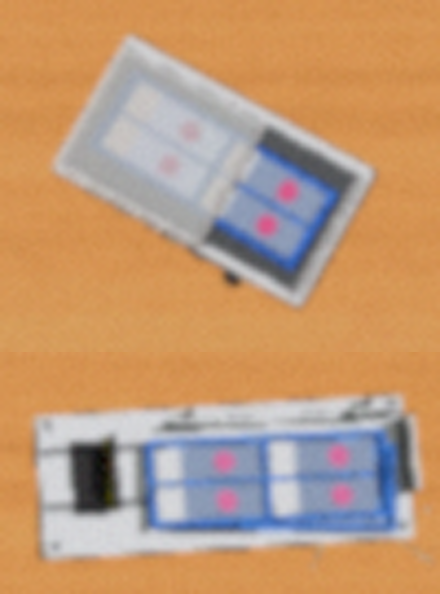

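View pics/scrop.png

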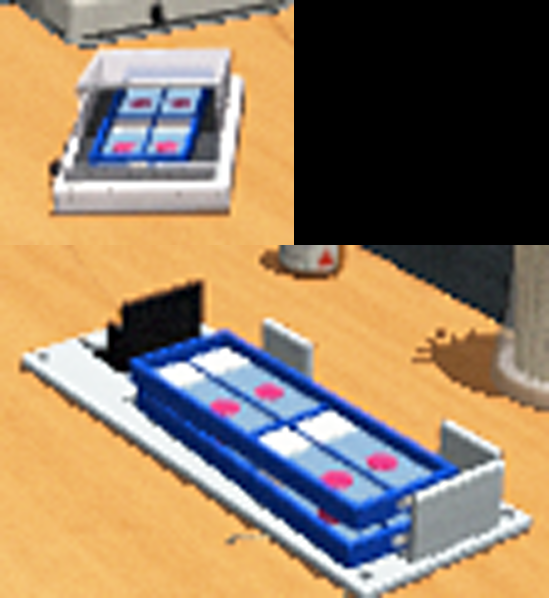

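The crops show tray_a's open end at the dryer's lower right, at about (245–272,215–238) in the top view. The pile is at (373–430,203–225), with the end plate at (357–366,205–220), the fence on the upper side and the end stop on the right. Next I measure with masks and planes.

```bash
cat >> h.py <<'E'
def blue(p): # p BGR
    h=cv2.cvtColor(p,cv2.COLOR_BGR2HSV);return cv2.inRange(h,(100,120,60),(125,255,255))
def rect(n,mask,roi,z):
    x0,y0,x1,y1=roi;m=np.zeros_like(mask);m[y0:y1,x0:x1]=mask[y0:y1,x0:x1]
    v,u=np.nonzero(m);X=np.array([onplane(n,a,b,z)[:2] for a,b in zip(u,v)])
    r=cv2.minAreaRect(X.astype(np.float32));return r,len(u),cv2.boxPoints(r).round(1)
E
python3 - <<'E'
from h import *
pt=cv2.imread("pics/top0.png");ps=cv2.imread("pics/side0.png")
dt=np.load("pics/top0.npy");ds=np.load("pics/side0.npy")
T=cloud("top",dt);S=cloud("side",ds)
bt=blue(pt);bs=blue(ps)
print("A top",rect("top",bt,(230,205,280,262),36))
print("C top",rect("top",bt,(368,195,436,235),32))
print("A side",rect("side",bs,(240,170,300,215),36))
for nm,P,b,roi in(("At",T,bt,(230,205,280,262)),("Ct",T,bt,(368,195,436,235)),("As",S,bs,(240,170,300,215)),("Cs",S,bs,(330,220,430,292))):
    x0,y0,x1,y1=roi;q=P[y0:y1,x0:x1][b[y0:y1,x0:x1]>0];print(nm,len(q),np.percentile(q[:,2],[5,25,50,75,95]).round(1))
# white/grey low-sat masks
hs=cv2.cvtColor(pt,cv2.COLOR_BGR2HSV);g=((hs[...,1]<90)|(bt>0)).astype(np.uint8)*255
g=cv2.morphologyEx(g,cv2.MORPH_OPEN,np.ones((3,3)))
print("dryer",rect("top",g,(195,195,282,262),20));print("mag",rect("top",g,(340,190,440,238),8))
# depth-based: side-view high parts
for nm,P,(x0,y0,x1,y1),zz in(("hood",T,(195,195,282,265),(52,75)),("plate/ends",T,(340,190,442,238),(38,60)),("hoodS",S,(240,170,300,222),(52,75)),("uprS",S,(318,220,430,292),(36,60))):
    q=P[y0:y1,x0:x1].reshape(-1,3);q=q[(q[:,2]>zz[0])&(q[:,2]<zz[1])];print(nm,len(q));
    if len(q)>4:r=cv2.minAreaRect(q[:,:2].astype(np.float32));print(r,cv2.boxPoints(r).round(0).tolist())
q=T[190:238,340:442].reshape(-1,3);q=q[(q[:,2]>38)&(q[:,2]<60)&(q[:,1]>-60)];print(q.round(0).tolist()[:40])
# bottles
q=T[145:175,270:355].reshape(-1,3);q=q[q[:,2]>80];print("bottle xy",q[:,:2].min(0),q[:,:2].max(0))
E
```

```text
A top (((487.1089172363281, 221.74264526367188), (64.72682189941406, 64.57820892333984), 60.180938720703125), 114, array([[443. , 209.7],
       [499. , 177.6],
       [531.2, 233.8],
       [475.2, 265.9]], dtype=float32))
C top (((559.916748046875, -239.0482940673828), (174.92930603027344, 65.56391906738281), 89.94676971435547), 183, array([[ 527.1, -326.5],
       [ 592.6, -326.5],
       [ 592.8, -151.6],
       [ 527.2, -151.6]], dtype=float32))
A side (((500.8955383300781, 245.6800537109375), (135.60069274902344, 66.69023895263672), 59.99578857421875), 128, array([[438.1, 203.6],
       [495.9, 170.3],
       [563.7, 287.7],
       [505.9, 321.1]], dtype=float32))
At 114 [22.4 27.5 33.4 35.8 38.6]
Ct 183 [13.7 19.4 24.6 30.7 34.6]
As 128 [29.4 32.5 35.  37.1 38.6]
Cs 993 [10.7 19.3 26.1 30.1 33.1]
dryer (((513.2047729492188, 272.4060363769531), (208.03770446777344, 117.96480560302734), 61.348426818847656), 2203, array([[411.6, 209.4],
       [515.1, 152.8],
       [614.8, 335.4],
       [511.3, 392. ]], dtype=float32))Traceback (most recent call last):
  File "<stdin>", line 14, in <module>
  File "h.py", line 19, in rect
    v,u=np.nonzero(m);X=np.array([onplane(n,a,b,z)[:2] for a,b in zip(u,v)])
                                  ~~~~~~~^^^^^^^^^
  File "h.py", line 5, in onplane
    c=K(n);R=np.array(c["R"]);t=np.array(c["t"])
  File "h.py", line 3, in K
    def K(n): return manip.camera_info(n)
                     ~~~~~~~~~~~~~~~~~^^^
ValueError: time passes only in moves, steps and waits
```

```bash
sed -i 's/^def K(n).*/import functools\n@functools.lru_cache(None)\ndef K(n): return manip.camera_info(n)/' h.py
python3 - <<'E'
from h import *
pt=cv2.imread("pics/top0.png");ps=cv2.imread("pics/side0.png")
T=cloud("top",np.load("pics/top0.npy"));S=cloud("side",np.load("pics/side0.npy"))
bt=blue(pt)
hs=cv2.cvtColor(pt,cv2.COLOR_BGR2HSV);g=((hs[...,1]<90)|(bt>0)).astype(np.uint8)*255
g=cv2.morphologyEx(g,cv2.MORPH_OPEN,np.ones((3,3)))
print("mag",rect("top",g,(340,190,440,238),8))
for nm,P,(x0,y0,x1,y1),zz in(("hood",T,(195,195,282,265),(52,75)),("mag hi",T,(340,190,442,238),(38,60)),("hoodS",S,(240,170,300,222),(52,75)),("uprS",S,(318,220,430,292),(37,60))):
    q=P[y0:y1,x0:x1].reshape(-1,3);q=q[(q[:,2]>zz[0])&(q[:,2]<zz[1])];print(nm,len(q));
    if len(q)>4:print(cv2.boxPoints(cv2.minAreaRect(q[:,:2].astype(np.float32))).round(0).tolist())
# black end plate top view mask
k=((hs[...,2]<70)).astype(np.uint8)*255
print("plate",rect("top",k,(350,198,372,226),49))
q=T[190:238,340:442].reshape(-1,3);q=q[(q[:,2]>37)&(q[:,2]<60)];print(q[np.argsort(q[:,1])].round(0).astype(int).tolist())
q=T[145:175,270:355].reshape(-1,3);q=q[q[:,2]>80];print("bottle xy",q[:,:2].min(0),q[:,:2].max(0))
# blue edge fits of C: left-end columns
v,u=np.nonzero(bt[195:236,368:440]);X=np.array([onplane("top",a+368,b+195,32)[:2] for a,b in zip(u,v)])
for y0 in range(-330,-150,12):
    s=X[(X[:,1]>=y0)&(X[:,1]<y0+12)]
    if len(s):print(y0+6,s[:,0].min().round(1),s[:,0].max().round(1))
for x0 in range(524,596,10):
    s=X[(X[:,0]>=x0)&(X[:,0]<x0+10)]
    if len(s):print("x",x0+5,s[:,1].min().round(1),s[:,1].max().round(1))
E
```

```text
mag (((563.8141479492188, -213.92849731445312), (106.06150817871094, 277.3485107421875), 3.377668857574463), 2456, array([[ 502.7,  -78.6],
       [ 519. , -355.5],
       [ 624.9, -349.2],
       [ 608.6,  -72.4]], dtype=float32))
hood 633
[[462.0, 269.0], [546.0, 225.0], [596.0, 322.0], [512.0, 366.0]]
mag hi 103
[[539.0, -126.0], [555.0, -344.0], [615.0, -340.0], [600.0, -121.0]]
hoodS 174
[[457.0, 267.0], [541.0, 221.0], [586.0, 303.0], [502.0, 349.0]]
uprS 315
[[536.0, -125.0], [550.0, -344.0], [724.0, -333.0], [710.0, -114.0]]
plate (((559.7197875976562, -111.84333038330078), (43.143611907958984, 24.409780502319336), 6.267910003662109), 112, array([[ 536.9, -102.1],
       [ 539.6, -126.3],
       [ 582.5, -121.6],
       [ 579.8,  -97.4]], dtype=float32))
[[570, -343, 39], [573, -343, 39], [567, -342, 40], [576, -342, 41], [555, -342, 39], [561, -342, 40], [605, -341, 37], [557, -341, 42], [563, -341, 44], [586, -340, 39], [598, -340, 40], [579, -340, 40], [601, -340, 42], [555, -340, 37], [582, -339, 41], [592, -339, 42], [595, -339, 43], [588, -339, 42], [570, -339, 41], [55
[... 1321 characters left out ...]
, [564, -126, 39], [549, -126, 38], [570, -125, 45], [576, -125, 47], [561, -125, 45], [582, -125, 48], [573, -125, 47], [579, -125, 48], [554, -125, 46], [567, -125, 47], [551, -125, 46], [588, -125, 50], [585, -125, 50], [557, -125, 48]]
bottle xy [471.49132562 -71.12387773] [742.11422615  68.23892655]
-324 527.1 589.5
-312 533.3 592.6
-300 527.1 527.1
-288 527.1 533.3
-276 527.1 533.3
-264 527.1 533.3
-252 527.1 530.2
-240 527.1 561.4
-228 527.1 586.5
-216 527.2 530.3
-204 527.2 530.3
-192 527.2 530.3
-180 527.2 527.2
-168 527.2 527.2
-156 530.3 583.4
x 529 -321.8 -154.1
x 539 -322.1 -154.2
x 549 -325.5 -154.4
x 559 -325.8 -154.5
x 569 -326.2 -151.6
x 579 -326.5 -151.7
x 589 -320.5 -233.1
```

Measured poses:

| Item | Position | Yaw |
|---|---|---|
| tray_a | front at about (471.7,194.8) | −29.5° |
| Magazine | origin at about (568.6,−210.4) | 3.4° |

The two views agree laterally at z=36. Next: spin 103° and move over the open end.

Emit:
{"name": "step_arm", "arguments": {
  "fingers": [1,1,1,1,1],
  "travel": [
    [0,0,0],
    [0,0,0],
    [0,0,0],
    [0,0,0],
    [0,0,0]
  ],
  "spin": [6.86,6.86,6.86,6.86,6.86]
}}

```text
clock: 0.52
position: [177.8, 598.7, 230.5]
tcp_rot: [0.0, 0.432, 0.902, -0.001]
ft_force: [-0.1, -0.1, 0.3]
finger_gap: 85.6
grasp_force: 0.0
```

Emit:
{"name": "step_arm", "arguments": {
  "fingers": [1,1,1,1,1],
  "travel": [
    [0,0,0],
    [0,0,0],
    [0,0,0],
    [0,0,0],
    [0,0,0]
  ],
  "spin": [6.86,6.86,6.86,6.86,6.86]
}}

```text
clock: 0.93
position: [177.8, 598.7, 230.5]
tcp_rot: [0.0, 0.679, 0.734, -0.001]
ft_force: [0.1, -0.1, -0.4]
finger_gap: 85.2
grasp_force: 0.0
```

Emit:
{"name": "step_arm", "arguments": {
  "fingers": [1,1,1,1,1],
  "travel": [
    [0,0,0],
    [0,0,0],
    [0,0,0],
    [0,0,0],
    [0,0,0]
  ],
  "spin": [6.86,6.86,6.86,6.86,6.86]
}}

```text
clock: 1.35
position: [177.8, 598.7, 230.5]
tcp_rot: [0.0, 0.865, 0.502, -0.001]
ft_force: [0.3, 0.3, 0.1]
finger_gap: 85.2
grasp_force: 0.0
```

Emit:
{"name": "step_arm", "arguments": {
  "fingers": [1,1,1,1,1],
  "travel": [
    [-1.23,3.03,0.73],
    [-1.23,3.03,0.73],
    [-1.23,3.03,0.73],
    [-1.23,3.03,0.73],
    [-1.23,3.03,0.73]
  ],
  "spin": [0,0,0,0,0]
}}

```text
clock: 1.77
position: [280.0, 469.5, 193.9]
tcp_rot: [0.0, 0.863, 0.504, -0.0]
ft_force: [0.3, 0.0, 0.1]
finger_gap: 85.4
grasp_force: 0.0
```

Emit:
{"name": "step_arm", "arguments": {
  "fingers": [1,1,1,1,1],
  "travel": [
    [-1.23,3.03,0.73],
    [-1.23,3.03,0.73],
    [-1.23,3.03,0.73],
    [-1.23,3.03,0.73],
    [-1.23,3.03,0.73]
  ],
  "spin": [0,0,0,0,0]
}}

```text
clock: 2.18
position: [381.7, 341.5, 157.6]
tcp_rot: [0.0, 0.864, 0.504, -0.0]
ft_force: [1.1, -0.3, 0.2]
finger_gap: 85.3
grasp_force: 0.0
```

Emit:
{"name": "step_arm", "arguments": {
  "fingers": [1,1,1,1,1],
  "travel": [
    [-1.23,3.03,0.73],
    [-1.23,3.03,0.73],
    [-1.23,3.03,0.73],
    [-1.23,3.03,0.73],
    [-1.23,3.03,0.73]
  ],
  "spin": [0,0,0,0,0]
}}

```text
clock: 2.6
position: [483.4, 213.5, 121.1]
tcp_rot: [-0.0, 0.864, 0.504, -0.0]
ft_force: [1.0, -0.1, 0.3]
finger_gap: 85.4
grasp_force: 0.0
```

Emit:
{"name": "step_arm", "arguments": {
  "fingers": [1,1,1],
  "travel": [
    [0,0,0],
    [0,0,0],
    [0,0,0]
  ],
  "spin": [0,0,0]
}}

```text
clock: 2.85
position: [482.5, 215.1, 121.4]
tcp_rot: [-0.0, 0.864, 0.504, -0.001]
ft_force: [-0.6, 0.2, 0.5]
finger_gap: 85.5
grasp_force: 0.0
```

Emit:
{"name": "step_arm", "arguments": {
  "fingers": [1,1,1,1,1],
  "travel": [
    [0,0,1.5],
    [0,0,1.5],
    [0,0,1.5],
    [0,0,1.0],
    [0,0,0.5]
  ],
  "spin": [0,0,0,0,0]
}}

```text
clock: 3.27
position: [481.2, 215.8, 60.3]
tcp_rot: [-0.0, 0.863, 0.505, -0.001]
ft_force: [0.0, 0.4, -0.7]
finger_gap: 85.5
grasp_force: 0.0
```

```bash
python3 - <<'E'
from h import *
s,d=manip.snapshot("side");t,_=manip.snapshot("top")
a=cv2.resize(s[130:220,230:310,::-1],(640,720),interpolation=cv2.INTER_CUBIC)
b=cv2.resize(t[180:270,190:290,::-1],(600,540),interpolation=cv2.INTER_CUBIC)
cv2.imwrite("pics/g1.png",np.hstack([cv2.resize(a,(480,540)),b])[:, :][::1]) 
p=cv2.imread("pics/g1.png");cv2.imwrite("pics/g1.png",cv2.resize(p,(800,400)))
E
```

```text
(no output)
```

View pics/g1.png

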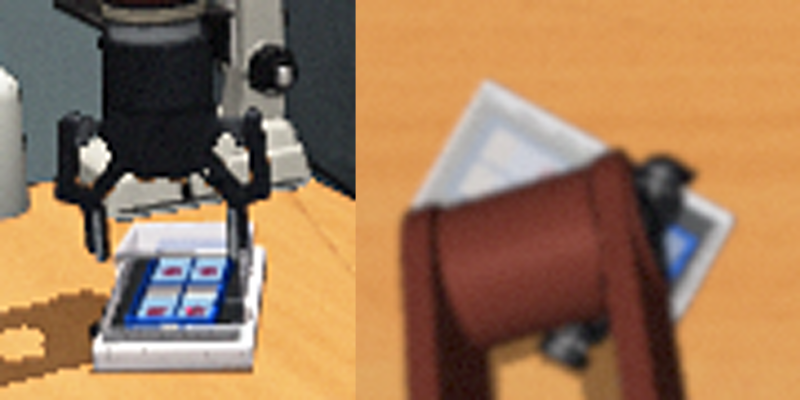

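The side view shows the fingers straddling tray_a's open end, clear of the hood and lip. I descend to z=21 and close.

Emit:
{"name": "step_arm", "arguments": {
  "fingers": [1,1,1,1,1],
  "travel": [
    [-0.1,0.2,1.2],
    [0,0,1.2],
    [0,0,0.9],
    [0,0,0.6],
    [0,0,0]
  ],
  "spin": [0,0,0,0,0]
}}

```text
clock: 3.78
position: [482.6, 212.5, 20.6]
tcp_rot: [-0.0, 0.864, 0.504, -0.002]
ft_force: [0.1, -0.6, 0.0]
finger_gap: 85.1
grasp_force: 0.0
```

Emit:
{"name": "step_arm", "arguments": {
  "fingers": [0.6,0.5,0.4,0.2,0.0],
  "travel": [
    [0,0,0],
    [0,0,0],
    [0,0,0],
    [0,0,0],
    [0,0,0]
  ],
  "spin": [0,0,0,0,0]
}}

```text
clock: 4.2
position: [485.1, 213.4, 23.7]
tcp_rot: [0.0, 0.864, 0.504, 0.001]
ft_force: [-0.4, 0.4, 3.7]
finger_gap: 59.6
grasp_force: 64.3
```

Emit:
{"name": "step_arm", "arguments": {
  "fingers": [-0.5,-1,-1,-1,-1],
  "travel": [
    [0,0,0],
    [0,0,0],
    [0,0,0],
    [0,0,0],
    [0,0,0]
  ],
  "spin": [0,0,0,0,0]
}}

```text
clock: 4.62
position: [485.1, 213.4, 23.7]
tcp_rot: [0.0, 0.864, 0.504, 0.001]
ft_force: [0.2, 0.3, 5.0]
finger_gap: 60.2
grasp_force: 64.6
```

Gripped at 60 mm and 64 N. I lift the open end in small steps and watch the force.

Emit:
{"name": "step_arm", "arguments": {
  "fingers": [-1,-1,-1,-1,-1],
  "travel": [
    [0,0,-0.3],
    [0,0,-0.3],
    [0,0,0],
    [0,0,-0.3],
    [0,0,0]
  ],
  "spin": [0,0,0,0,0]
}}

```text
clock: 5.03
position: [484.2, 213.2, 31.9]
tcp_rot: [0.0, 0.864, 0.504, -0.0]
ft_force: [0.3, 0.9, -0.7]
finger_gap: 59.9
grasp_force: 64.8
```

Emit:
{"name": "step_arm", "arguments": {
  "fingers": [-1,-1,-1,-1,-1],
  "travel": [
    [0,0,-0.2],
    [0,0,0],
    [0,0,-0.2],
    [0,0,0],
    [0,0,0]
  ],
  "spin": [0,0,0,0,0]
}}

```text
clock: 5.45
position: [483.9, 213.0, 35.5]
tcp_rot: [-0.0, 0.864, 0.504, -0.001]
ft_force: [0.8, 0.6, -2.8]
finger_gap: 59.9
grasp_force: 64.9
```

```bash
python3 - <<'E'
from h import *
s,d=manip.snapshot("side")
a=cv2.resize(s[150:220,230:310,::-1],(800,600),interpolation=cv2.INTER_CUBIC)
S=cloud("side",d);cv2.imwrite("pics/g2.png",cv2.resize(a,(640,560)))
b=blue(s[...,::-1].copy());b[:, :230]=0;b[:,310:]=0;b[:150]=0;b[225:]=0
q=S[b>0];f=np.array([471.7,194.8]);ax=np.array([.492,.870])
y=(q[:,:2]-f)@ax
for y0 in range(-10,180,15):
    m=(y>=y0)&(y<y0+15)
    if m.sum()>2:print(y0+7,m.sum(),np.percentile(q[m,2],[20,50,80]).round(1))
st=manip.state();print(st["torque"],st["ft_force"])
E
```

```text
-3 68 [39.4 43.8 48. ]
12 11 [41.9 46.2 49.2]
27 17 [26.5 41.9 43.9]
42 8 [30.6 44.6 46.4]
57 6 [43.7 45.5 49. ]
72 4 [41.5 43.3 45.8]
87 21 [40.4 41.7 42.9]
102 5 [38.5 40.1 43.2]
[-0.28110882  0.15265175  0.02189865] [ 0.06530613 -0.21423626 -2.08964465]
```

View pics/g2.png

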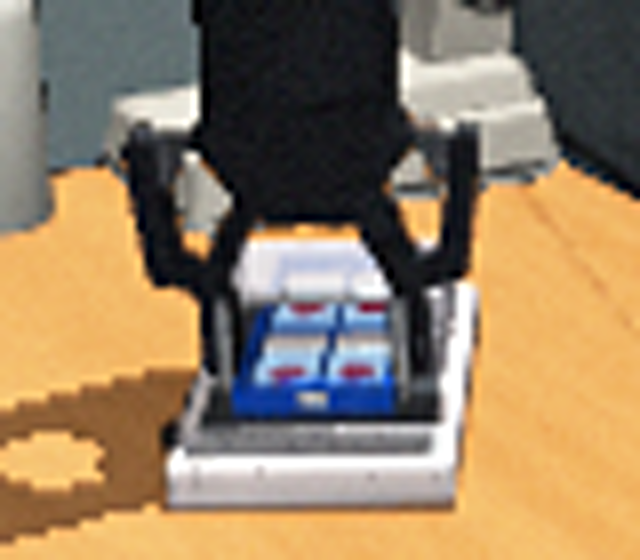

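The tray is tipping: the top is at about 46 mm at the open end and 40 mm farther in. The pull on the hand is only about 2 N. I raise it a little more and draw out while rising.

Emit:
{"name": "step_arm", "arguments": {
  "fingers": [-1,-1,-1,-1,-1],
  "travel": [
    [0,0,-0.2],
    [0,0,-0.1],
    [0,0,0],
    [-0.4,0,-0.04],
    [-0.6,0,-0.05]
  ],
  "spin": [0,0,0,0,0]
}}

```text
clock: 5.92
position: [479.5, 204.6, 39.7]
tcp_rot: [-0.0, 0.863, 0.504, 0.0]
ft_force: [-0.2, 1.2, -3.1]
finger_gap: 59.8
grasp_force: 65.3
```

Emit:
{"name": "step_arm", "arguments": {
  "fingers": [-1,-1,-1,-1,-1],
  "travel": [
    [-0.8,0,-0.06],
    [-0.8,0,-0.06],
    [-0.8,0,-0.06],
    [-0.8,0,-0.06],
    [-0.8,0,-0.06]
  ],
  "spin": [0,0,0,0,0]
}}

```text
clock: 6.33
position: [459.4, 168.8, 43.0]
tcp_rot: [0.0, 0.864, 0.504, 0.0]
ft_force: [0.3, 1.4, -2.4]
finger_gap: 60.0
grasp_force: 65.4
```

Emit:
{"name": "step_arm", "arguments": {
  "fingers": [-1,-1,-1,-1,-1],
  "travel": [
    [-0.9,0,-0.07],
    [-0.9,0,-0.07],
    [-0.9,0,-0.07],
    [-0.9,0,-0.07],
    [-0.9,0,-0.07]
  ],
  "spin": [0,0,0,0,0]
}}

```text
clock: 6.75
position: [437.4, 129.6, 46.5]
tcp_rot: [0.0, 0.864, 0.504, 0.0]
ft_force: [0.3, -0.2, -0.9]
finger_gap: 60.1
grasp_force: 65.5
```

Emit:
{"name": "step_arm", "arguments": {
  "fingers": [-1,-1,-1,-1,-1],
  "travel": [
    [-0.9,0,-0.07],
    [-0.9,0,-0.07],
    [-0.9,0,-0.07],
    [-0.9,0,-0.07],
    [-0.6,0,-0.07]
  ],
  "spin": [0,0,0,0,0]
}}

```text
clock: 7.17
position: [416.3, 92.9, 49.7]
tcp_rot: [-0.0, 0.864, 0.504, -0.0]
ft_force: [-0.1, 0.2, -0.1]
finger_gap: 60.0
grasp_force: 65.6
```

```bash
python3 - <<'E'
from h import *
s,d=manip.snapshot("side");t,_=manip.snapshot("top")
a=cv2.resize(s[140:230,220:320,::-1],(480,432),interpolation=cv2.INTER_CUBIC)
b=cv2.resize(t[185:285,190:290,::-1],(432,432),interpolation=cv2.INTER_CUBIC)
cv2.imwrite("pics/g3.png",cv2.resize(np.hstack([a,b]),(800,380)))
S=cloud("side",d)
b=blue(s[...,::-1].copy());b[:, :230]=0;b[:,320:]=0;b[:150]=0;b[235:]=0
q=S[b>0];P=manip.state()["position"];ax=np.array([.492,.870])
y=(q[:,:2]-P[:2])@ax
for y0 in range(-40,180,15):
    m=(y>=y0)&(y<y0+15)
    if m.sum()>2:print(y0+7,m.sum(),np.percentile(q[m,2],[10,50,90]).round(1))
E
```

```text
-18 86 [54.  59.3 63.4]
-3 9 [57.5 60.9 63.7]
12 9 [ 57.   62.3 108.5]
27 3 [60.2 63.3 63.4]
42 7 [54.2 56.5 63. ]
57 21 [55.7 57.5 63. ]
72 14 [54.5 55.9 58.8]
87 7 [34.4 60.2 63.2]
102 7 [55.1 58.1 63. ]
117 4 [55.8 60.7 62.9]
132 5 [56.1 57.1 62.5]
147 24 [56.5 60.3 61.8]
```

View pics/g3.png

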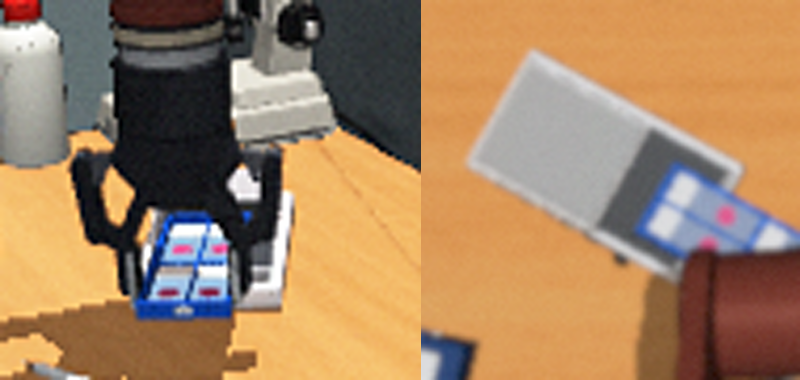

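tray_a's rear end is just clear of the hood mouth (top crop at about (650,210), with the mouth line at about (625,180)). I lift it, turn it to the magazine's yaw and carry it over at height.

Emit:
{"name": "step_arm", "arguments": {
  "fingers": [-1,-1,-1,-1,-1],
  "travel": [
    [-0.6,0,-0.5],
    [-0.6,0,-1.0],
    [-0.4,0,-1.4],
    [0,0,-1.6],
    [0,0,-1.6]
  ],
  "spin": [0,0,0,0,0]
}}

```text
clock: 7.68
position: [408.7, 79.8, 111.4]
tcp_rot: [-0.0, 0.864, 0.504, -0.0]
ft_force: [0.5, 0.4, -0.9]
finger_gap: 59.7
grasp_force: 65.6
```

Emit:
{"name": "step_arm", "arguments": {
  "fingers": [-1,-1,-1,-1,-1],
  "travel": [
    [0,0,-0.9],
    [0,0,0],
    [0,0,0],
    [0,0,0],
    [0,0,0]
  ],
  "spin": [-2,-4,-5.9,-6,-6]
}}

```text
clock: 8.1
position: [409.3, 80.0, 120.2]
tcp_rot: [0.0, 0.739, 0.674, 0.0]
ft_force: [0.3, -0.0, -1.1]
finger_gap: 60.1
grasp_force: 65.6
```

Emit:
{"name": "step_arm", "arguments": {
  "fingers": [-1,-1,-1,-1,-1],
  "travel": [
    [0,0,0],
    [0,0,0],
    [0,0,0],
    [0,0,0],
    [0,0,0]
  ],
  "spin": [-5,-3,-1,0,0]
}}

```text
clock: 8.52
position: [409.2, 80.0, 119.9]
tcp_rot: [0.0, 0.686, 0.728, 0.0]
ft_force: [-0.1, -0.4, -1.3]
finger_gap: 60.3
grasp_force: 65.6
```

Emit:
{"name": "step_arm", "arguments": {
  "fingers": [-1,-1,-1,-1,-1],
  "travel": [
    [-0.5,0.15,0],
    [-1.0,0.31,0],
    [-1.5,0.46,0],
    [-2.0,0.61,0],
    [-2.5,0.77,0]
  ],
  "spin": [0,0,0,0,0]
}}

```text
clock: 8.93
position: [436.7, 5.6, 119.6]
tcp_rot: [-0.0, 0.685, 0.728, 0.0]
ft_force: [0.4, 0.1, -1.1]
finger_gap: 59.8
grasp_force: 65.6
```

Emit:
{"name": "step_arm", "arguments": {
  "fingers": [-1,-1,-1,-1,-1],
  "travel": [
    [-2.6,0.8,0],
    [-2.6,0.8,0],
    [-2.6,0.8,0],
    [-2.6,0.8,0],
    [-2.6,0.8,0]
  ],
  "spin": [0,0,0,0,0]
}}

```text
clock: 9.35
position: [484.7, -123.4, 119.7]
tcp_rot: [0.0, 0.686, 0.728, -0.0]
ft_force: [0.4, 1.5, -1.6]
finger_gap: 60.2
grasp_force: 65.6
```

Emit:
{"name": "step_arm", "arguments": {
  "fingers": [-1,-1,-1,-1,-1],
  "travel": [
    [-2.6,0.8,0],
    [-2.6,0.8,0],
    [-2.6,0.8,0],
    [-2.6,0.8,0],
    [-2.6,0.8,0]
  ],
  "spin": [0,0,0,0,0]
}}

```text
clock: 9.77
position: [532.1, -250.8, 119.4]
tcp_rot: [0.0, 0.686, 0.728, -0.0]
ft_force: [0.1, 0.1, -0.9]
finger_gap: 59.4
grasp_force: 65.6
```

Emit:
{"name": "step_arm", "arguments": {
  "fingers": [-1,-1,-1,-1,-1],
  "travel": [
    [-2.1,0.6,0],
    [-1.7,0.5,0],
    [-1.2,0.4,0],
    [-0.6,0.2,0],
    [-0.3,0.1,0]
  ],
  "spin": [0,0,0,0,0]
}}

```text
clock: 10.18
position: [553.6, -307.2, 119.5]
tcp_rot: [-0.0, 0.686, 0.728, -0.0]
ft_force: [-0.0, 0.6, -0.8]
finger_gap: 59.5
grasp_force: 65.6
```

Emit:
{"name": "step_arm", "arguments": {
  "fingers": [-1,-1,-1,-1,-1],
  "travel": [
    [0,0,0],
    [0,0,1.0],
    [0,0,1.5],
    [0,0,1.0],
    [0,0,0.5]
  ],
  "spin": [0,0,0,0,0]
}}

```text
clock: 10.6
position: [551.9, -304.0, 76.9]
tcp_rot: [-0.002, 0.685, 0.728, -0.0]
ft_force: [-1.0, -0.4, -0.6]
finger_gap: 59.7
grasp_force: 65.6
```

```bash
python3 - <<'E'
from h import *
s,d=manip.snapshot("side");t,dt=manip.snapshot("top")
a=cv2.resize(s[170:310,300:460,::-1],(480,420),interpolation=cv2.INTER_CUBIC)
b=cv2.resize(t[175:255,330:450,::-1],(480,320),interpolation=cv2.INTER_CUBIC)
o=np.zeros((420,960,3),np.uint8);o[:,:480]=a;o[:320,480:]=b
cv2.imwrite("pics/g4.png",cv2.resize(o,(800,350)))
st=manip.state();P=st["position"];print(P,st["ft_force"],st["torque"])
b=blue(s[...,::-1].copy());b[:,:300]=0;b[:,460:]=0;b[:170]=0;b[310:]=0
q=cloud("side",d)[b>0];q=q[q[:,2]>40];ax=np.array([-.059,.998])
y=(q[:,:2]-P[:2])@ax;x=(q[:,:2]-P[:2])@np.array([.998,.059])
for y0 in range(-45,180,15):
    m=(y>=y0)&(y<y0+15)
    if m.sum()>2:print(y0+7,m.sum(),np.percentile(q[m,2],[10,50,90]).round(1),x[m].min().round(),x[m].max().round())
E
```

```text
[ 552.18778958 -304.43606116   77.54125694] [ 0.33008573 -0.30630265  0.05478412] [-0.08176339  0.00653875  0.00416935]
-23 119 [79.7 86.  90.2] -33.0 29.0
-8 38 [81.5 86.5 90.3] -37.0 32.0
7 27 [82.7 84.7 89.2] -45.0 30.0
22 30 [80.3 85.7 89.5] -32.0 30.0
37 41 [79.7 84.7 89. ] -33.0 29.0
52 31 [79.7 85.  89.6] -33.0 30.0
67 39 [80.7 84.1 88.8] -33.0 28.0
82 29 [80.2 84.7 89.7] -34.0 -0.0
97 27 [79.3 83.9 88.9] -33.0 -1.0
112 26 [80.2 84.2 88.9] -33.0 26.0
127 36 [81.4 85.4 89.5] -35.0 29.0
142 79 [82.5 86.1 89.4] -33.0 28.0
```

View pics/g4.png

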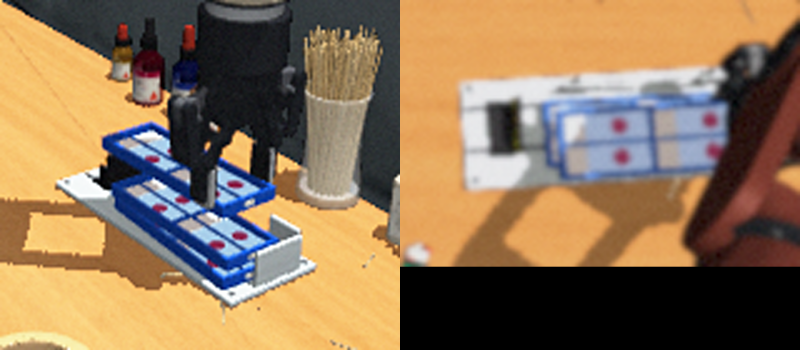

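tray_a is carried level (top z about 86 end to end) just above the pile. The pile lies at lower left in the side view and the bottles stand untouched. I lower to contact.

Emit:
{"name": "step_arm", "arguments": {
  "fingers": [-1,-1,-1,-1,-1],
  "travel": [
    [0,0,1.0],
    [0,0,1.1],
    [0,0,0.8],
    [0,0,0.5],
    [0,0,0.3]
  ],
  "spin": [0,0,0,0,0]
}}

```text
clock: 11.12
position: [552.8, -305.5, 41.1]
tcp_rot: [-0.001, 0.685, 0.728, -0.0]
ft_force: [-0.2, -0.6, -0.5]
finger_gap: 60.0
grasp_force: 65.6
```

Emit:
{"name": "step_arm", "arguments": {
  "fingers": [-1,-1,-1,-1,-1],
  "travel": [
    [0,0,0.15],
    [0,0,0.15],
    [0,0,0.15],
    [0,0,0.1],
    [0,0,0]
  ],
  "spin": [0,0,0,0,0]
}}

```text
clock: 11.53
position: [553.7, -306.1, 37.3]
tcp_rot: [0.0, 0.685, 0.728, 0.0]
ft_force: [-0.2, -0.2, -0.2]
finger_gap: 59.8
grasp_force: 65.6
```

Emit:
{"name": "step_arm", "arguments": {
  "fingers": [-1,-1,-1,-1,-1],
  "travel": [
    [0,0,0.1],
    [0,0,0.1],
    [0,0,0.1],
    [0,0,0],
    [0,0,0]
  ],
  "spin": [0,0,0,0,0]
}}

```text
clock: 11.95
position: [553.5, -306.0, 34.1]
tcp_rot: [-0.0, 0.685, 0.728, -0.0]
ft_force: [-0.6, -0.4, -0.3]
finger_gap: 60.1
grasp_force: 65.6
```

Emit:
{"name": "step_arm", "arguments": {
  "fingers": [-1,-1,-1,-1],
  "travel": [
    [0,0,0.1],
    [0,0,0],
    [0,0,0.05],
    [0,0,0]
  ],
  "spin": [0,0,0,0]
}}

```text
clock: 12.28
position: [553.6, -306.0, 32.6]
tcp_rot: [-0.0, 0.685, 0.728, 0.0]
ft_force: [-0.1, 0.1, -0.5]
finger_gap: 59.9
grasp_force: 65.6
```

Emit:
{"name": "step_arm", "arguments": {
  "fingers": [-1,-1],
  "travel": [
    [0,0,0.05],
    [0,0,0.05]
  ],
  "spin": [0,0]
}}

```text
clock: 12.45
position: [553.7, -306.1, 31.8]
tcp_rot: [0.0, 0.685, 0.728, -0.0]
ft_force: [0.3, -0.1, -0.2]
finger_gap: 59.9
grasp_force: 65.7
```

Emit:
{"name": "step_arm", "arguments": {
  "fingers": [-1,-1],
  "travel": [
    [0,0,0.05],
    [0,0,0]
  ],
  "spin": [0,0]
}}

```text
clock: 12.62
position: [553.7, -306.1, 31.7]
tcp_rot: [-0.0, 0.685, 0.728, -0.0]
ft_force: [-1.6, 0.7, 1.6]
finger_gap: 59.7
grasp_force: 65.9
```

Contact at TCP z=31.7. I open gently, only to about 70 mm to stay clear of the fence upright, then rise.

Emit:
{"name": "step_arm", "arguments": {
  "fingers": [-1,-1,0.45,0.5,0.55],
  "travel": [
    [0,0,0.05],
    [0,0,0],
    [0,0,0],
    [0,0,0],
    [0,0,0]
  ],
  "spin": [0,0,0,0,0]
}}

```text
clock: 13.03
position: [553.7, -306.0, 30.5]
tcp_rot: [0.0, 0.686, 0.728, 0.0]
ft_force: [-0.9, 0.2, 0.1]
finger_gap: 66.4
grasp_force: 0.0
```

Emit:
{"name": "step_arm", "arguments": {
  "fingers": [0.6,0.63,0.63,0.63,0.63],
  "travel": [
    [0,0,0],
    [0,0,0],
    [0,0,0],
    [0,0,-0.5],
    [0,0,-1.0]
  ],
  "spin": [0,0,0,0,0]
}}

```text
clock: 13.45
position: [552.4, -305.2, 44.6]
tcp_rot: [-0.002, 0.685, 0.728, -0.0]
ft_force: [-0.1, 0.8, -0.5]
finger_gap: 69.4
grasp_force: 0.0
```

Emit:
{"name": "step_arm", "arguments": {
  "fingers": [0.63,0.8,1,1,1],
  "travel": [
    [0,0,-1.5],
    [0,0,-2],
    [0,0,-2],
    [0,0,-1],
    [0,0,0]
  ],
  "spin": [0,0,0,0,0]
}}

```text
clock: 13.87
position: [556.1, -307.7, 115.2]
tcp_rot: [0.004, 0.685, 0.728, 0.001]
ft_force: [0.4, 0.2, 1.1]
finger_gap: 85.6
grasp_force: 0.0
```

Released. Now I go back to the open −x side, spin 90° so both open fingers face the pile's long side, and find the tip height by touching the bench.

Emit:
{"name": "step_arm", "arguments": {
  "fingers": [1,1,1,1,1],
  "travel": [
    [1.07,-1.3,0],
    [1.07,-1.3,0],
    [1.07,-1.3,0],
    [1.07,-1.3,0],
    [1.07,-1.3,0]
  ],
  "spin": [0,0,0,0,0]
}}

```text
clock: 14.28
position: [484.1, -255.6, 109.6]
tcp_rot: [-0.001, 0.685, 0.728, -0.0]
ft_force: [0.2, -0.1, -0.5]
finger_gap: 84.9
grasp_force: 0.0
```

Emit:
{"name": "step_arm", "arguments": {
  "fingers": [1,1,1,1,1],
  "travel": [
    [0,0,0],
    [0,0,0],
    [0,0,0],
    [0,0,0],
    [0,0,0]
  ],
  "spin": [6,6,6,6,6]
}}

```text
clock: 14.7
position: [484.8, -256.1, 109.7]
tcp_rot: [-0.001, 0.852, 0.524, -0.0]
ft_force: [0.9, 1.1, -0.0]
finger_gap: 85.5
grasp_force: 0.0
```

Emit:
{"name": "step_arm", "arguments": {
  "fingers": [1,1,1,1,1],
  "travel": [
    [0,0,0],
    [0,0,0],
    [0,0,0],
    [0,0,0],
    [0,0,0]
  ],
  "spin": [6,6,6,6,6]
}}

```text
clock: 15.12
position: [484.8, -256.1, 109.6]
tcp_rot: [-0.001, 0.958, 0.285, -0.001]
ft_force: [-0.1, 1.3, -0.2]
finger_gap: 85.2
grasp_force: 0.0
```

Emit:
{"name": "step_arm", "arguments": {
  "fingers": [1,1,1,1,1],
  "travel": [
    [0,0,0],
    [0,0,0],
    [0,0,0],
    [0,0,0],
    [0,0,0]
  ],
  "spin": [6,6,6,6,6]
}}

```text
clock: 15.53
position: [484.8, -256.1, 109.6]
tcp_rot: [-0.001, 1.0, 0.028, -0.001]
ft_force: [-0.4, 0.6, -0.0]
finger_gap: 85.4
grasp_force: 0.0
```

Emit:
{"name": "step_arm", "arguments": {
  "fingers": [1,1,1,1,1],
  "travel": [
    [0,0,2.0],
    [0,0,2.5],
    [0,0,2.5],
    [0,0,1.5],
    [0,0,0.5]
  ],
  "spin": [0,0,0,0,0]
}}

```text
clock: 15.95
position: [482.3, -254.4, 16.6]
tcp_rot: [-0.002, 1.0, 0.03, -0.003]
ft_force: [-0.2, -0.2, 0.0]
finger_gap: 85.2
grasp_force: 0.0
```

```bash
python3 - <<'E'
from h import *
s,d=manip.snapshot("side");t,dt=manip.snapshot("top")
cv2.imwrite("pics/g5.png",np.vstack([cv2.resize(s[190:300,300:440,::-1],(560,440),interpolation=cv2.INTER_CUBIC)]))
np.save("pics/g5t.npy",dt);cv2.imwrite("pics/g5t.png",t[...,::-1]);cv2.imwrite("pics/g5s.png",s[...,::-1])
b=blue(t[...,::-1].copy());b[:,:365]=0;b[:,440:]=0;b[:190]=0;b[238:]=0
print(manip.state()["position"],b.sum()/255)
O=np.array([568.6,-210.4]);ux=np.array([.998,.059]);uy=np.array([-.059,.998])
print(rect("top",b,(365,190,440,238),44)[0])
E
```

```text
[ 483.95546841 -255.50424306   18.82414856] 143.0
((551.6198120117188, -239.41885375976562), (71.14019012451172, 176.4727020263672), 3.311856985092163)
```

View pics/g5.png

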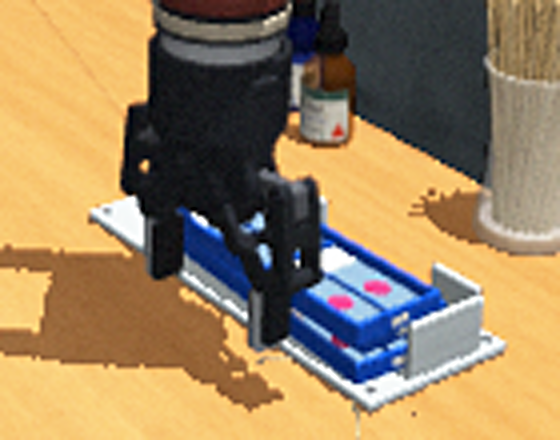

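The side view shows both fingertips (about (165,275) and (270,345) in the crop) still above the bench on the −x side, alongside the pile. I go down until they touch.

Emit:
{"name": "step_arm", "arguments": {
  "fingers": [1,1,1,1,1],
  "travel": [
    [0,0,0.5],
    [0,0,0.4],
    [0,0,0.3],
    [0,0,0.3],
    [0,0,0]
  ],
  "spin": [0,0,0,0,0]
}}

```text
clock: 16.47
position: [485.4, -256.5, 5.6]
tcp_rot: [-0.0, 1.0, 0.03, -0.0]
ft_force: [-0.7, -0.6, -0.1]
finger_gap: 85.5
grasp_force: 0.0
```

```bash
python3 - <<'E'
from h import *
s,d=manip.snapshot("side");P=manip.state()["position"];print(P)
cv2.imwrite("pics/g6s.png",s[...,::-1])
S=cloud("side",d)[200:300,320:400].reshape(-1,3);c=s[200:300,320:400].reshape(-1,3).max(1)
m=(c<70)&(abs(S[:,0]-P[0])<25)&(abs(S[:,1]-P[1])<75)&(S[:,2]<40)
q=S[m];print(len(q))
for lo,hi in((-75,-30),(30,75)):
    k=(q[:,1]-P[1]>lo)&(q[:,1]-P[1]<hi);z=np.sort(q[k,2]);print(k.sum(),z[:8].round(1),q[k].min(0).round(1),q[k].max(0).round(1))
# silhouette: which z projects to the pixel row where dark finger ends
for dy in(-50,50):
    for z in range(0,40,4):
        u,v=proj("side",[P[0],P[1]+dy,z]);print(dy,z,round(u),round(v),s[int(round(v)),int(round(u))].tolist())
E
```

```text
[ 485.50715874 -256.5440887     5.73298691]
93
36 [21.1 25.2 25.6 26.4 27.6 27.6 28.5 29.2] [ 480.4 -314.3   21.1] [ 498.  -304.8   39.8]
57 [19.3 20.3 20.9 20.9 21.  21.  23.1 23.1] [ 469.2 -217.6   19.3] [ 492.6 -210.1   39.1]
-50 0 368 289 [151, 103, 57]
-50 4 368 288 [153, 102, 61]
-50 8 368 286 [151, 99, 57]
-50 12 368 285 [201, 137, 76]
-50 16 368 283 [255, 208, 119]
-50 20 368 281 [94, 96, 103]
-50 24 368 280 [5, 6, 16]
-50 28 368 278 [19, 23, 25]
-50 32 368 277 [14, 20, 24]
-50 36 368 275 [14, 19, 20]
50 0 342 269 [150, 99, 53]
50 4 342 267 [155, 104, 60]
50 8 342 266 [152, 102, 53]
50 12 342 264 [149, 98, 57]
50 16 342 263 [14, 20, 19]
50 20 342 261 [21, 17, 23]
50 24 342 260 [25, 22, 28]
50 28 342 258 [21, 20, 23]
50 32 342 257 [20, 16, 21]
50 36 342 255 [20, 13, 21]
```

Tips are 13 mm above TCP, so I go to TCP z≈−1 (tips about 12, above the base at 8) and push towards the fence.

Emit:
{"name": "step_arm", "arguments": {
  "fingers": [1,1,1,1,1],
  "travel": [
    [0,0,0.4],
    [0,0,0.3],
    [0.6,0,0],
    [0.6,0,0],
    [0.4,0,0]
  ],
  "spin": [0,0,0,0,0]
}}

```text
clock: 16.93
position: [502.6, -255.8, -1.1]
tcp_rot: [0.0, 1.0, 0.03, 0.0]
ft_force: [-0.1, -0.1, 0.5]
finger_gap: 85.4
grasp_force: 0.0
```

Emit:
{"name": "step_arm", "arguments": {
  "fingers": [1,1,1,1,1],
  "travel": [
    [0.3,0,0],
    [0.3,0,0],
    [0.3,0,0],
    [0.3,0,0],
    [0.3,0,0]
  ],
  "spin": [0,0,0,0,0]
}}

```text
clock: 17.35
position: [516.2, -254.7, -1.4]
tcp_rot: [-0.0, 1.0, 0.03, -0.001]
ft_force: [-2.3, -0.2, 2.2]
finger_gap: 85.3
grasp_force: 1.0
```

Emit:
{"name": "step_arm", "arguments": {
  "fingers": [1,1,1,1,1],
  "travel": [
    [0.2,0,0],
    [0.2,0,0],
    [0.2,0,0],
    [0.2,0,0],
    [0,0,0]
  ],
  "spin": [0,0,0,0,0]
}}

```text
clock: 17.77
position: [524.7, -254.2, -1.4]
tcp_rot: [-0.0, 1.0, 0.03, 0.0]
ft_force: [-1.5, -1.1, 0.6]
finger_gap: 85.0
grasp_force: 0.7
```

Emit:
{"name": "step_arm", "arguments": {
  "fingers": [1,1,1,1,1],
  "travel": [
    [0.15,0,0],
    [0.15,0,0],
    [0.15,0,0],
    [0.1,0,0],
    [0,0,0]
  ],
  "spin": [0,0,0,0,0]
}}

```text
clock: 18.18
position: [529.4, -253.7, -1.5]
tcp_rot: [-0.0, 1.0, 0.03, -0.001]
ft_force: [-5.1, 0.5, 2.2]
finger_gap: 85.3
grasp_force: 2.4
```

Emit:
{"name": "step_arm", "arguments": {
  "fingers": [1,1,1,1,1],
  "travel": [
    [0.15,0,0],
    [0.1,0,0],
    [0.1,0,0],
    [0,0,0],
    [0,0,0]
  ],
  "spin": [0,0,0,0,0]
}}

```text
clock: 18.6
position: [529.2, -253.6, -1.5]
tcp_rot: [-0.001, 1.0, 0.03, -0.005]
ft_force: [-15.2, -0.7, 10.2]
finger_gap: 85.5
grasp_force: 7.6
```

The pile stopped at 529, as predicted for flush with the fence, at 15 N. I back off and measure the gap at the end plate.

Emit:
{"name": "step_arm", "arguments": {
  "fingers": [1,1,1,1,1],
  "travel": [
    [-0.5,0,0],
    [-1,0,0],
    [-2,0,0],
    [-2,0,-2],
    [-1,0,-3]
  ],
  "spin": [0,0,0,0,0]
}}

```text
clock: 19.02
position: [464.0, -255.0, 45.3]
tcp_rot: [-0.003, 1.0, 0.03, -0.003]
ft_force: [-0.1, -0.6, -0.0]
finger_gap: 85.6
grasp_force: 0.0
```

Emit:
{"name": "step_arm", "arguments": {
  "fingers": [1,1,1],
  "travel": [
    [-2,0,-4],
    [-3,0,-2],
    [-3,0,0]
  ],
  "spin": [0,0,0]
}}

```text
clock: 19.27
position: [393.8, -265.8, 112.0]
tcp_rot: [0.005, 0.999, 0.031, 0.006]
ft_force: [0.2, -0.5, 0.9]
finger_gap: 85.1
grasp_force: 0.0
```

```bash
python3 - <<'E'
from h import *
t,dt=manip.snapshot("top");s,ds=manip.snapshot("side")
a=cv2.resize(t[185:240,340:440,::-1],(700,385),interpolation=cv2.INTER_CUBIC)
cv2.imwrite("pics/g7.png",a);cv2.imwrite("pics/g7s.png",s[...,::-1])
print(manip.state()["position"])
O=np.array([568.6,-210.4]);A=np.array([[.998,.059],[-.059,.998]])
b=blue(t[...,::-1].copy());b[:,:365]=0;b[:,440:]=0;b[:190]=0;b[238:]=0
v,u=np.nonzero(b);X=np.array([A@(onplane("top",i,j,44)[:2]-O) for i,j in zip(u,v)]);print("blue@44 mag",X.min(0),X.max(0),rect("top",b,(365,190,440,238),44)[0])
b=blue(s[...,::-1].copy());b[:,:318]=0;b[:,440:]=0;b[:220]=0;b[300:]=0
q=cloud("side",ds)[b>0];m=(q[:,:2]-O)@A.T
for z0,z1 in((9,19),(21,31),(33,46)):
    k=(q[:,2]>z0)&(q[:,2]<z1);print(z0,k.sum(),np.percentile(m[k,0],[1,99]),np.percentile(m[k,1],[1,99]))
g=t.max(2)<75;Q=(cloud("top",dt)[198:226,348:374])[g[198:226,348:374]];M=(Q[:,:2]-O)@A.T
k=Q[:,2]>42;print("plate top y",np.percentile(M[k,1],[5,50,95]),M[k,0].min(),M[k,0].max())
g=s.max(2)<60;Q=(cloud("side",ds)[218:262,318:372])[g[218:262,318:372]];M=(Q[:,:2]-O)@A.T
k=(Q[:,2]>30)&(Q[:,2]<52);print("plate side y",k.sum(),np.percentile(M[k,1],[5,25,50,75,95]))
E
```

```text
[ 387.81933953 -262.15252404  106.69299099]
blue@44 mag [ -30.22882868 -116.49001225] [28.40974473 63.13736438] ((569.377197265625, -237.1474609375), (58.620670318603516, 179.6802520751953), 3.758314847946167)
9 202 [-32.6103029  -6.503862 ] [-116.8455626    50.87914603]
21 209 [-33.11392568   3.17118943] [-113.08016872   83.78200222]
33 643 [-32.44154409  29.94834147] [-115.18237754   53.76223349]
plate top y [85.91728112 86.35263069 86.54007803] -12.326146379155189 -6.29921459649714
plate side y 111 [81.17506788 82.5221743  83.36258394 84.18473829 86.45366989]
```

View pics/g7.png

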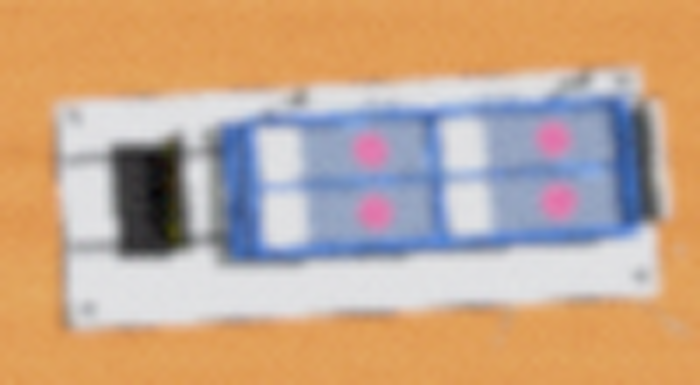

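The pile is square against the fence (blue from about x=225 to 635 in the crop). The −y ends are still 8–12 mm short of the stop. The gap to the plate (yellow edge at x≈183) is about 24 mm, enough for one 14.5 mm finger with the other finger outside the plate. I go over it.

Emit:
{"name": "step_arm", "arguments": {
  "fingers": [1,1,1,1,1],
  "travel": [
    [1.5,-1.3,0],
    [2.3,-2.0,0],
    [2.8,-2.4,0],
    [2.8,-2.4,0],
    [2.8,-2.4,0]
  ],
  "spin": [0,0,0,0,0]
}}

```text
clock: 19.78
position: [507.5, -148.7, 105.7]
tcp_rot: [-0.0, 1.0, 0.03, 0.001]
ft_force: [1.6, -0.8, 0.5]
finger_gap: 85.5
grasp_force: 0.0
```

Emit:
{"name": "step_arm", "arguments": {
  "fingers": [1,1,1,1,1],
  "travel": [
    [2.5,-2.2,0],
    [2.0,-1.8,0],
    [1.2,-1.1,0],
    [0.45,-0.44,0],
    [0,0,0]
  ],
  "spin": [0,0,0,0,0]
}}

```text
clock: 20.2
position: [564.8, -89.7, 105.5]
tcp_rot: [-0.0, 1.0, 0.031, 0.0]
ft_force: [-0.7, -0.4, -0.2]
finger_gap: 85.5
grasp_force: 0.0
```

Emit:
{"name": "step_arm", "arguments": {
  "fingers": [1,1,1,1,1],
  "travel": [
    [0,0,1.5],
    [0,0,2.0],
    [0,0,1.5],
    [0,0,0.5],
    [0,0,0]
  ],
  "spin": [0,0,0,0,0]
}}

```text
clock: 20.62
position: [561.2, -91.4, 48.9]
tcp_rot: [-0.001, 1.0, 0.03, -0.002]
ft_force: [-0.3, 0.4, -0.2]
finger_gap: 85.3
grasp_force: 0.0
```

```bash
python3 - <<'E'
from h import *
s,d=manip.snapshot("side");t,dt=manip.snapshot("top")
cv2.imwrite("pics/g8.png",cv2.resize(s[190:290,300:420,::-1],(720,600),interpolation=cv2.INTER_CUBIC))
P=manip.state()["position"];O=np.array([568.6,-210.4]);A=np.array([[.998,.059],[-.059,.998]])
print(P,A@(P[:2]-O))
p0=cv2.imread("pics/g7.png")
for u,z in((183,49),(175,49),(222,32),(228,32)): print(u,z,A@(onplane("top",340+u/7,185+190/7,z)[:2]-O))
E
```

```text
[563.54059234 -91.81208678  51.29099215] [  1.94739804 118.64924245]
183 49 [-0.88012371 82.57419882]
175 49 [-0.669127   86.07678787]
222 32 [-0.70967229 62.96103679]
228 32 [-0.87022023 60.29590781]
```

View pics/g8.png

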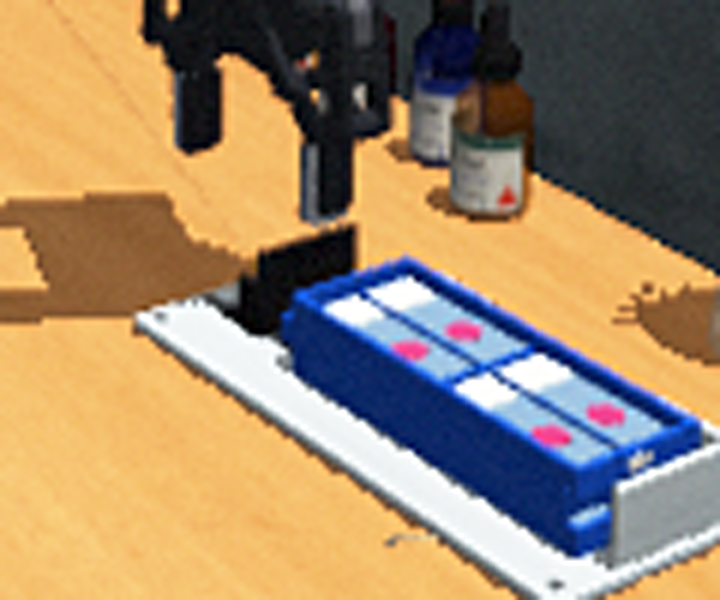

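The pile is straight and the finger is over the gap behind it, with the plate's black top edge below it (crop about (250–355,225–300)). I shift 2 mm outward and go down slowly, watching the force.

Emit:
{"name": "step_arm", "arguments": {
  "fingers": [1,1,1,1,1],
  "travel": [
    [0,-0.2,0.3],
    [0,0,0.6],
    [0,0,0.5],
    [0,0,0.4],
    [0,0,0]
  ],
  "spin": [0,0,0,0,0]
}}

```text
clock: 21.13
position: [562.5, -88.9, 31.8]
tcp_rot: [-0.0, 1.0, 0.03, -0.001]
ft_force: [0.1, -0.6, -1.3]
finger_gap: 85.6
grasp_force: 0.0
```

Emit:
{"name": "step_arm", "arguments": {
  "fingers": [1,1,1,1,1],
  "travel": [
    [0,0,0.4],
    [0,0,0.3],
    [0,0,0.3],
    [0,0,0],
    [0,0,0]
  ],
  "spin": [0,0,0,0,0]
}}

```text
clock: 21.55
position: [563.2, -89.1, 22.7]
tcp_rot: [-0.0, 1.0, 0.03, -0.0]
ft_force: [0.4, 0.2, -0.2]
finger_gap: 85.8
grasp_force: 0.0
```

Emit:
{"name": "step_arm", "arguments": {
  "fingers": [1,1,1,1,1],
  "travel": [
    [0,0,0.4],
    [0,0,0.4],
    [0,0,0.4],
    [0,0,0],
    [0,0,0]
  ],
  "spin": [0,0,0,0,0]
}}

```text
clock: 21.97
position: [562.9, -89.0, 10.4]
tcp_rot: [-0.0, 1.0, 0.03, -0.001]
ft_force: [0.1, -0.4, 0.3]
finger_gap: 85.2
grasp_force: 0.0
```

Emit:
{"name": "step_arm", "arguments": {
  "fingers": [1,1,1,1,1],
  "travel": [
    [0,0,0.4],
    [0,0,0.3],
    [0,0,0.2],
    [0,0,0],
    [0,0,0]
  ],
  "spin": [0,0,0,0,0]
}}

```text
clock: 22.38
position: [563.2, -89.1, 1.7]
tcp_rot: [-0.0, 1.0, 0.03, -0.0]
ft_force: [-0.3, -1.0, 0.8]
finger_gap: 85.8
grasp_force: 0.0
```

Emit:
{"name": "step_arm", "arguments": {
  "fingers": [1,1,1,1,1],
  "travel": [
    [0,0.3,0],
    [0,0.3,0],
    [0,0.3,0],
    [0,0.2,0],
    [0,0.2,0]
  ],
  "spin": [0,0,0,0,0]
}}

```text
clock: 22.8
position: [564.2, -102.4, 2.0]
tcp_rot: [-0.0, 1.0, 0.03, 0.0]
ft_force: [-0.7, 1.3, -0.1]
finger_gap: 85.6
grasp_force: 0.7
```

Emit:
{"name": "step_arm", "arguments": {
  "fingers": [1,1,1,1,1],
  "travel": [
    [0,0.2,0],
    [0,0.2,0],
    [0,0.15,0],
    [0,0.1,0],
    [0,0,0]
  ],
  "spin": [0,0,0,0,0]
}}

```text
clock: 23.22
position: [564.6, -108.7, 2.0]
tcp_rot: [-0.0, 1.0, 0.03, -0.0]
ft_force: [-0.2, 1.0, -0.0]
finger_gap: 85.4
grasp_force: 0.7
```

Emit:
{"name": "step_arm", "arguments": {
  "fingers": [1,1,1,1],
  "travel": [
    [0,0.1,0],
    [0,0.1,0],
    [0,0.1,0],
    [0,0,0]
  ],
  "spin": [0,0,0,0]
}}

```text
clock: 23.55
position: [564.6, -108.7, 2.2]
tcp_rot: [-0.002, 1.0, 0.03, -0.0]
ft_force: [0.1, 10.3, 4.4]
finger_gap: 85.8
grasp_force: 5.5
```

Emit:
{"name": "step_arm", "arguments": {
  "fingers": [1,1,1,1],
  "travel": [
    [0,0.1,0],
    [0,0.1,0],
    [0,0,0],
    [0,0,0]
  ],
  "spin": [0,0,0,0]
}}

```text
clock: 23.88
position: [564.6, -108.7, 2.4]
tcp_rot: [-0.004, 1.0, 0.03, -0.001]
ft_force: [-0.7, 16.3, 6.6]
finger_gap: 84.9
grasp_force: 8.4
```

The pile is home at the end stop (16 N, no movement). I back off, lift out and repeat the fence push to settle it square.

Emit:
{"name": "step_arm", "arguments": {
  "fingers": [1,1,1,1,1],
  "travel": [
    [0,-0.5,0],
    [0,-0.9,0],
    [0,0,0],
    [0,0,-0.8],
    [0,0,-1.5]
  ],
  "spin": [0,0,0,0,0]
}}

```text
clock: 24.3
position: [562.2, -99.6, 23.5]
tcp_rot: [-0.0, 1.0, 0.03, -0.002]
ft_force: [0.1, 0.3, -0.3]
finger_gap: 85.2
grasp_force: 0.0
```

Emit:
{"name": "step_arm", "arguments": {
  "fingers": [1,1,1,1,1],
  "travel": [
    [0,0,-2],
    [0,0,-2],
    [0,0,-1],
    [-0.6,1.1,0],
    [-1.1,1.9,0]
  ],
  "spin": [0,0,0,0,0]
}}

```text
clock: 24.72
position: [549.9, -130.9, 76.0]
tcp_rot: [0.001, 1.0, 0.031, 0.001]
ft_force: [0.4, -0.3, -0.8]
finger_gap: 85.2
grasp_force: 0.0
```

Emit:
{"name": "step_arm", "arguments": {
  "fingers": [1,1,1,1,1],
  "travel": [
    [-1.5,2.6,0],
    [-1.7,2.9,0],
    [-1.7,2.9,0],
    [-1.2,2.1,0],
    [-0.9,1.6,0]
  ],
  "spin": [0,0,0,0,0]
}}

```text
clock: 25.13
position: [483.7, -258.1, 73.8]
tcp_rot: [-0.0, 1.0, 0.029, -0.001]
ft_force: [1.2, 0.2, 0.6]
finger_gap: 85.4
grasp_force: 0.0
```

Emit:
{"name": "step_arm", "arguments": {
  "fingers": [1,1],
  "travel": [
    [0,0,0],
    [0,0,0]
  ],
  "spin": [0,0]
}}

```text
clock: 25.3
position: [484.8, -256.7, 74.0]
tcp_rot: [-0.0, 1.0, 0.029, -0.001]
ft_force: [0.1, 0.8, 0.2]
finger_gap: 85.2
grasp_force: 0.0
```

Emit:
{"name": "step_arm", "arguments": {
  "fingers": [1,1,1,1,1],
  "travel": [
    [0,0,1.5],
    [0,0,2.2],
    [0,0,2.0],
    [0,0,1.3],
    [0,0,0.5]
  ],
  "spin": [0,0,0,0,0]
}}

```text
clock: 25.72
position: [484.4, -253.5, -3.0]
tcp_rot: [-0.002, 1.0, 0.031, -0.002]
ft_force: [-0.5, 0.1, -0.1]
finger_gap: 85.6
grasp_force: 0.0
```

Emit:
{"name": "step_arm", "arguments": {
  "fingers": [1,1,1,1,1],
  "travel": [
    [0,0,0],
    [0.8,0,0],
    [1.0,0,0],
    [0.8,0,0],
    [0.7,0,0]
  ],
  "spin": [0,0,0,0,0]
}}

```text
clock: 26.13
position: [522.0, -254.4, 1.6]
tcp_rot: [0.001, 1.0, 0.03, 0.002]
ft_force: [0.1, 0.0, 0.2]
finger_gap: 85.3
grasp_force: 0.0
```

Emit:
{"name": "step_arm", "arguments": {
  "fingers": [1,1,1,1,1],
  "travel": [
    [0.4,0,0],
    [0.3,0,0],
    [0.2,0,0],
    [0.1,0,0],
    [0,0,0]
  ],
  "spin": [0,0,0,0,0]
}}

```text
clock: 26.55
position: [529.1, -253.0, -0.1]
tcp_rot: [-0.0, 1.0, 0.03, -0.0]
ft_force: [0.8, -0.0, -0.1]
finger_gap: 85.4
grasp_force: 0.0
```

Emit:
{"name": "step_arm", "arguments": {
  "fingers": [1,1,1,1],
  "travel": [
    [0.1,0,0],
    [0.1,0,0],
    [0.1,0,0],
    [0,0,0]
  ],
  "spin": [0,0,0,0]
}}

```text
clock: 26.88
position: [529.2, -252.8, -0.3]
tcp_rot: [-0.001, 1.0, 0.03, -0.003]
ft_force: [-8.3, -1.0, 5.7]
finger_gap: 85.5
grasp_force: 4.2
```

Emit:
{"name": "step_arm", "arguments": {
  "fingers": [1,1,1],
  "travel": [
    [0.1,0,0],
    [0.05,0,0],
    [0,0,0]
  ],
  "spin": [0,0,0]
}}

```text
clock: 27.13
position: [529.1, -252.7, -0.4]
tcp_rot: [-0.001, 1.0, 0.03, -0.005]
ft_force: [-11.8, -1.1, 8.8]
finger_gap: 85.3
grasp_force: 6.3
```

Flush at 529.1, as before. I back off, shut the fingers and go behind the end plate.

Emit:
{"name": "step_arm", "arguments": {
  "fingers": [1,1,1,1,1],
  "travel": [
    [-0.5,0,0],
    [-1.5,0,0],
    [-2.4,0,-0.5],
    [0,0,-2],
    [0,0,-3]
  ],
  "spin": [0,0,0,0,0]
}}

```text
clock: 27.55
position: [485.4, -253.1, 51.6]
tcp_rot: [-0.003, 1.0, 0.029, -0.004]
ft_force: [-0.0, 0.2, -0.5]
finger_gap: 85.4
grasp_force: 0.0
```

Emit:
{"name": "step_arm", "arguments": {
  "fingers": [0,-1,-1,-1,-1],
  "travel": [
    [0,0,-2.5],
    [0.8,-1.7,0],
    [1.6,-3.2,0],
    [1.6,-3.2,0],
    [1.6,-3.2,0]
  ],
  "spin": [0,0,0,0,0]
}}

```text
clock: 27.97
position: [539.6, -138.4, 80.5]
tcp_rot: [0.0, 1.0, 0.029, 0.001]
ft_force: [1.2, 0.2, -0.8]
finger_gap: 25.4
grasp_force: 0.0
```

Emit:
{"name": "step_arm", "arguments": {
  "fingers": [-1,-1,-1,-1,-1],
  "travel": [
    [1.6,-3.2,0],
    [1.0,-2.2,0],
    [0,-0.3,0],
    [0,0,0],
    [0,0,0]
  ],
  "spin": [0,0,0,0,0]
}}

```text
clock: 28.38
position: [561.2, -81.0, 79.8]
tcp_rot: [0.0, 1.0, 0.03, -0.0]
ft_force: [0.1, -0.3, -0.7]
finger_gap: 0.1
grasp_force: 0.0
```

Emit:
{"name": "step_arm", "arguments": {
  "fingers": [-1,-1,-1,-1,-1],
  "travel": [
    [0,0,1.0],
    [0,0,1.5],
    [0,0,1.2],
    [0,0,0.6],
    [0,0,0]
  ],
  "spin": [0,0,0,0,0]
}}

```text
clock: 28.8
position: [559.0, -81.1, 34.2]
tcp_rot: [-0.001, 1.0, 0.029, -0.002]
ft_force: [0.8, 0.4, -0.8]
finger_gap: 0.2
grasp_force: 0.0
```

Emit:
{"name": "step_arm", "arguments": {
  "fingers": [-1,-1,-1,-1,-1],
  "travel": [
    [0,0.7,0],
    [0,0.7,0],
    [0,0.6,0],
    [0,0.5,0],
    [0,0.3,0]
  ],
  "spin": [0,0,0,0,0]
}}

```text
clock: 29.22
position: [563.9, -109.9, 37.8]
tcp_rot: [0.0, 1.0, 0.03, 0.001]
ft_force: [0.4, 1.5, 0.1]
finger_gap: -0.0
grasp_force: 0.9
```

Emit:
{"name": "step_arm", "arguments": {
  "fingers": [-1,-1,-1,-1,-1],
  "travel": [
    [0,0.3,0],
    [0,0.3,0],
    [0,0.3,0],
    [0,0.3,0],
    [0,0.3,0]
  ],
  "spin": [0,0,0,0,0]
}}

```text
clock: 29.63
position: [564.3, -123.8, 37.2]
tcp_rot: [-0.0, 1.0, 0.03, 0.0]
ft_force: [1.3, 2.0, 0.4]
finger_gap: -0.1
grasp_force: 0.9
```

Emit:
{"name": "step_arm", "arguments": {
  "fingers": [-1,-1,-1,-1,-1],
  "travel": [
    [0,0.3,0],
    [0,0.3,0],
    [0,0.3,0],
    [0,0.3,0],
    [0,0.2,0]
  ],
  "spin": [0,0,0,0,0]
}}

```text
clock: 30.05
position: [564.6, -138.0, 36.7]
tcp_rot: [-0.0, 1.0, 0.03, -0.0]
ft_force: [0.1, 0.9, 1.1]
finger_gap: -0.3
grasp_force: 0.8
```

Emit:
{"name": "step_arm", "arguments": {
  "fingers": [-1,-1,-1,-1,-1],
  "travel": [
    [0,0.2,0],
    [0,0.15,0],
    [0,0.15,0],
    [0,0.1,0],
    [0,0,0]
  ],
  "spin": [0,0,0,0,0]
}}

```text
clock: 30.47
position: [565.0, -143.5, 36.8]
tcp_rot: [-0.0, 1.0, 0.03, -0.0]
ft_force: [0.7, 3.3, 0.6]
finger_gap: -0.2
grasp_force: 1.7
```

Emit:
{"name": "step_arm", "arguments": {
  "fingers": [-1,-1,-1],
  "travel": [
    [0,0.1,0],
    [0,0.1,0],
    [0,0,0]
  ],
  "spin": [0,0,0]
}}

```text
clock: 30.72
position: [565.1, -145.7, 36.8]
tcp_rot: [-0.0, 1.0, 0.03, -0.0]
ft_force: [0.2, 2.8, 0.6]
finger_gap: -0.5
grasp_force: 1.6
```

Emit:
{"name": "step_arm", "arguments": {
  "fingers": [-1,-1,-1],
  "travel": [
    [0,0.1,0],
    [0,0.1,0],
    [0,0,0]
  ],
  "spin": [0,0,0]
}}

```text
clock: 30.97
position: [565.2, -147.0, 36.8]
tcp_rot: [-0.001, 1.0, 0.03, -0.0]
ft_force: [-1.2, 5.2, 0.4]
finger_gap: -0.3
grasp_force: 2.7
```

Emit:
{"name": "step_arm", "arguments": {
  "fingers": [-1,-1,-1],
  "travel": [
    [0,0.1,0],
    [0,0.05,0],
    [0,0,0]
  ],
  "spin": [0,0,0]
}}

```text
clock: 31.22
position: [565.2, -147.2, 36.8]
tcp_rot: [-0.002, 1.0, 0.03, -0.001]
ft_force: [0.8, 8.9, 2.3]
finger_gap: 0.2
grasp_force: 4.4
```

Emit:
{"name": "step_arm", "arguments": {
  "fingers": [-1,-1,-1],
  "travel": [
    [0,0.05,0],
    [0,0.05,0],
    [0,0,0]
  ],
  "spin": [0,0,0]
}}

```text
clock: 31.47
position: [565.2, -147.3, 36.8]
tcp_rot: [-0.003, 1.0, 0.03, -0.001]
ft_force: [0.9, 12.2, 3.4]
finger_gap: -0.3
grasp_force: 5.6
```

The plate is stopped at 12 N at the predicted place. I retreat and check.

Emit:
{"name": "step_arm", "arguments": {
  "fingers": [-1,-1,-1,-1,-1],
  "travel": [
    [0,-0.5,0],
    [0,-1,0],
    [0,-2,0],
    [0,-2,0],
    [0,0,-2]
  ],
  "spin": [0,0,0,0,0]
}}

```text
clock: 31.88
position: [557.8, -92.0, 52.9]
tcp_rot: [-0.001, 1.0, 0.031, -0.005]
ft_force: [-1.8, -0.2, -1.1]
finger_gap: 0.1
grasp_force: 0.0
```

Emit:
{"name": "step_arm", "arguments": {
  "fingers": [-1,-1,-1,-1,-1],
  "travel": [
    [0,0,-4],
    [0,0,-4],
    [-3,-2,-2],
    [-4,-1,0],
    [-4,-1,0]
  ],
  "spin": [0,0,0,0,0]
}}

```text
clock: 32.3
position: [451.4, -62.8, 159.9]
tcp_rot: [0.002, 1.0, 0.031, 0.003]
ft_force: [-0.3, -0.7, -1.3]
finger_gap: -0.1
grasp_force: 0.0
```

Emit:
{"name": "step_arm", "arguments": {
  "fingers": [-1,-1,-1,-1],
  "travel": [
    [-4,0,0],
    [-2,0,0],
    [0,0,0],
    [0,0,0]
  ],
  "spin": [0,0,0,0]
}}

```text
clock: 32.63
position: [389.8, -66.1, 157.2]
tcp_rot: [0.001, 1.0, 0.03, 0.001]
ft_force: [0.8, -0.5, -0.2]
finger_gap: -0.4
grasp_force: 0.0
```

```bash
python3 - <<'E'
from h import *
t,dt=manip.snapshot("top");s,ds=manip.snapshot("side")
a=cv2.resize(s[150:300,300:460,::-1],(512,480),interpolation=cv2.INTER_CUBIC)
b=cv2.resize(t[145:245,270:440,::-1],(680,400),interpolation=cv2.INTER_CUBIC)
o=np.zeros((480,1192,3),np.uint8);o[:,:512]=a;o[:400,512:]=b
cv2.imwrite("pics/end.png",cv2.resize(o,(800,322)))
O=np.array([568.6,-210.4]);A=np.array([[.998,.059],[-.059,.998]])
b=blue(t[...,::-1].copy());b[:,:365]=0;b[:,440:]=0;b[:190]=0;b[238:]=0
r=rect("top",b,(365,190,440,238),44);print(r[0],(r[2]-O)@A.T)
b=blue(s[...,::-1].copy());b[:,:318]=0;b[:,440:]=0;b[:220]=0;b[300:]=0
q=cloud("side",ds)[b>0];m=(q[:,:2]-O)@A.T
for z0,z1 in((9,19),(21,31),(33,46)):
    k=(q[:,2]>z0)&(q[:,2]<z1);print(z0,k.sum(),np.percentile(m[k,0],[1,10,99]).round(1),np.percentile(m[k,1],[1,99]).round(1))
st=manip.state();print(st["clock"],st["ft_force"],st["position"])
E
```

```text
((569.7134399414062, -248.24327087402344), (59.19739532470703, 170.16749572753906), 3.2471413612365723) [[ -30.55481218   47.27390072]
 [ -30.89829964 -122.85859391]
 [  28.28407563 -122.95229856]
 [  28.62762401   47.18019247]]
9 201 [-33.3 -31.7 -24.8] [-125.3   42.8]
21 191 [-32.5 -31.8 -24.6] [-125.4   42.5]
33 628 [-32.2 -31.1  30.1] [-125.3   45.2]
32.7333 [0.10632306 0.53109711 0.03152958] [391.55996922 -66.26888803 157.815282  ]
```

View pics/end.png

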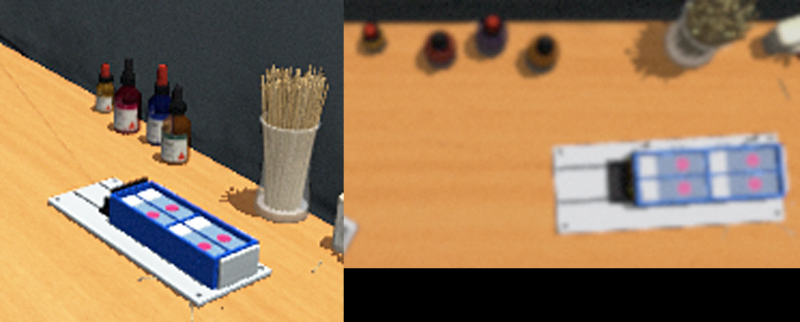

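The three trays are stacked square and flush: all layers run from about −125 to +44 in magazine y. The plate is against them, the bottles are standing and the arm is clear. I hand in.

```bash
python3 -c "
from station import manip
print(manip.hand_in())"
```

```text
the job is handed in; nothing more can be done
None
```

The job is handed in, though the station returned no verdict: tray_a lies on the other two, the pile of three is flush against the fence and end stop, the end plate touches the trays, the bottles are upright, and the arm is released and clear at about 33 s.

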